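Close a mounting machine's two-stage lift lever on a calligraphy panel

TASK

Get the small painted panel ready for mounting: push it along the infeed plate, flat between the side guides, until its leading edge just comes out on the far side of the machine's upper roller. Then push the lift lever from its open position past the first notch and all the way to its second stop, so that the roller clamps the panel, and leave it there. Nothing needs gripping: do not pick the panel up, and leave everything else on the table where it stands.

Things in the scene. Friction and masses are not known exactly. Their poses are not given: they have to be found in the camera images.
- machine: Hand-cranked cold-mounting machine, fixed to the table: grey side plates 150 mm deep, inner faces 240 mm apart, 165 mm high (black screw knobs on top to 201 mm), black rubber rollers between them, aluminium infeed plate on the robot's side. Origin on the table under the middle of the rollers; x = feed direction, away from the robot, y = along the rollers to the left, z up.
- nip (a point): Point on top of the lower roller, level with the infeed and outfeed plates (75 mm above the table), midway along and straight under the upper roller's axis. Its axes are the machine's. A 14 mm steel tie rod crosses 60 mm beyond it, 150 mm above the table.
- cutout (a point): Middle of the inner end of the finger cut-out in the infeed plate, at the plate's top, 85 mm before the roller axis. The cut-out is 80 mm wide and 55 mm long, open to the plate's front edge (140 mm before the axis); below it is free down to the table. Two side guides 137 mm apart stand 14 mm above the 4 mm thick plate, one on each side.
- press_roller: The upper rubber roller, 44 mm in diameter and 220 mm long, raised and lowered by the lift lever. Origin on its axis, midway. With the lever open its underside is 12 mm above the plates; at the first notch about 8 mm, still clear of the panel (5 mm thick); at the second stop it presses on the panel with about 15 N.
- panel: Loose wooden panel 136 mm long (its x, feed direction), 121 mm wide, 5 mm thick, about 65 g, faced with white paper with an ink-painted bamboo twig. Origin at the centre of its underside, z up. Lies flat on the infeed plate between the guides (8 mm play each side), leading edge 15 to 35 mm short of the roller axis, rear edge over the finger cut-out. Slides easily (under 1 N).
- panel_front (a point): Middle of the panel's leading edge (towards +x of the panel), at half its thickness. The edge just comes out from behind the roller when it is 22 mm past the roller axis.
- panel_rear (a point): Middle of the panel's rear edge (on the robot's side), at half its thickness, 136 mm behind the leading edge; over the finger cut-out it is free above and below at the start and also once the panel is in.
- lift_lever (a joint): Lift lever's angle (rad) about the machine's y: 0 = open, leaning 0.85 rad from upright towards the robot's side (-x); 0.60 = first notch; 1.20 = second stop, a hard end (leaning 0.35 rad to +x). Lean to +x = value - 0.85. Starts between 0 and 0.12. Spring detents hold it at all three: leaving one takes about 5 to 6 N at the grip, and it draws itself into the next. It stays where left.
- lever_pivot (a point): Point on the lever's pivot axis (which runs along the machine's y) directly in line with the middle of the grip; 125 mm above the table, 30 mm in front of the roller axis (x -30 mm) and 190 mm to the right of the machine's middle (y -190 mm).
- lever_grip (a point): Middle of the lever's black round grip, 20 mm in diameter, 54 mm long, axis along the machine's y, sticking out to the right from the steel lever arm (16 x 8 mm flat bar, 36 mm to the left of this point, outside the right side plate); 100 mm from the pivot axis. Height above the table 191 mm when open, 225 mm at its highest, 219 mm at the second stop.
- seal_stone: Bystander, loose: upright soapstone seal 26 x 26 x 66 mm to the right of the machine. Origin under its centre.
- paste_jar: Bystander, loose: low round lidded jar, blue-glazed, 68 mm in diameter, 38 mm high, in front of the machine's right half. Origin under its centre.
- paperweight: Bystander, loose: dark wooden paperweight bar 180 x 28 x 14 mm with a small brass knob, in front of the machine's left half. Origin under its centre.
- ink_bottle: Bystander, loose: black bottle 56 mm in diameter, 125 mm high, to the right of the machine. Origin under its centre.
- teacup: Bystander, loose: white cup 72 mm in diameter, 62 mm high. Origin under its centre.
- palm_brush: Bystander, loose: flat wide mounting brush lying on the table, 170 x 160 x 22 mm, well to the right of the machine. Origin on its underside in the handle.
Mind the look-alikes: they are no part of the job. What is meant by the panel is not black, and is the smaller of those in its own colour.

How it is judged:
On the way, in this order (a step that is already met when the one before it is completed fails the run):
1. with the lever still open, the panel's leading edge is pushed through under the raised roller, 10 to 55 mm past the roller axis (x of panel_front in the frame of nip between 0.01 and 0.055 m and value of joint lift_lever below 0.35 rad), for 0.2 s.
2. the lever is pushed past the first notch to the second stop (value of joint lift_lever above 1.12 rad), for 0.2 s.
At the end, for the whole second after the job is handed in: The lever stands at its second stop (joint above 1.12 rad of 1.20) and the upper roller presses on the panel (more than 1 N), which lies flat and at rest between the guides with its leading edge 10 to 55 mm past the roller axis (value of joint lift_lever above 1.12 rad and x of panel_front in the frame of nip between 0.01 and 0.055 m and y of panel in the frame of nip between -0.02 and 0.02 m and contact force between press_roller and panel above 1 N and angle between panel's own z axis and vertical below 0.1 rad and linear speed of panel below 0.02 m/s); the robot touches nothing.
It fails at once if the panel is picked up (its middle more than 25 mm above the infeed plate) or tipped by more than 0.4 rad (height (world z) of panel above 0.1 m or height (world z) of panel below 0.06 m or angle between panel's own z axis and vertical above 0.4 rad).
It fails at once if another thing on the table is moved by more than 25 mm (distance of any of seal_stone, paste_jar, paperweight, ink_bottle, teacup, palm_brush from where it was at the start of the episode above 0.025 m).
It also fails if it takes over 51 s, if anything falls off the work surface, if the arm or the gripper's body presses on something with over 40 N, if the wrist force passes 120 N, or if a joint passes its speed limit or range.

ROBOT

A 6-joint arm with a two-finger parallel gripper is mounted at the origin on the work surface. World frame = base frame: x ahead of the robot, y to its left, z up, the work surface at z = 0. Lengths are in m, angles in rad, forces in N, time in s.
With the tool pointing down it reaches from about 0.325 to 0.775 m from the base axis. Payload 5.5 kg.
Tool frame: the origin (TCP) lies between the finger pads; the fingertips stand 22 mm ahead of it and the grasp point (between the pads) lies 3 mm ahead of it (r.tip_reach is the distance from the TCP to the fingertips, in m); z points along the fingers, y is the line along which they close (so a half turn about z gives the same grasp; the last joint's range is limited). The gripper opens to 88 mm and grips with 3 to 60 N. Pads are 20 mm wide; open, the fingers measure 115 mm over their backs; the gripper's body (75 mm by 178 mm) begins 61 mm behind the grasp point.
Start: joints at [-1.217, 0.091, 1.231, -0, 1.82, -0.057], TCP at [0.24, -0.55, 0.245] pointing down, gripper open.
Joint ranges: [-2.87, 2.87], [-0.86, 2.18], [0.17, 2.46], [-1.51, 4.65], [0.06, 2.69], [-2.65, 2.65]. Speed limits (rad/s): [2.57, 2.57, 3.01, 3.14, 3.14, 3.14].

INTERFACE

Orientations are given as a unit quaternion [w, x, y, z].
In Python, from station import r gives the robot as it stands.
- The arm moves only by the shell command python3 -m crank 'ROWS' [FORCE]. ROWS is JSON, a list that holds one entry, the list of rows, each a list of 7 numbers: the shift along the tool's x, y, z in cm, then the turn, a rotation vector about the tool's x, y, z in rad, then the closure, from 0 (fully open) to 1 (shut). A call has 1 to 20 rows; each row is the pose to reach, as a shift and turn from the pose commanded when the call began, along the tool's axes at that moment; what a row does not reach only later rows make up. A row lasts 1/10 s, in which the tool goes at most 50 mm and 8.59 degrees, less where a joint would pass 70% of its speed; a pose out of reach is approached as far as the arm can. A call with a gripper value outside its range is refused whole. The fingers move at their own pace and stop on an object; FORCE is the grip in N (left out, the last holds). Time passes only in rows, so rows that repeat a pose let the fingers close. It gives the time, the measured TCP pose, the force, the opening and the grip force at its end, in the units of the state.
- r.get_state(): the state, without advancing time (a new reading comes with each control period).
- r.capture(name): name is "scene" or "side" or "wrist"; returns the picture (384x512x3 uint8, red, green, blue); there is no depth.
- r.camera_params(name): a dict with "camera_matrix" (3x3 intrinsics, pixels), "R" (3x3) and "t" (3): a world point X has camera coordinates R X + t. Camera axes: x right, y down, z forward; pixel columns grow to the right and rows downward; lengths in m; the calibration is good to about 2 mm. A picture is of the moment at which its call begins: read the wrist's pose just before it. camera_params takes no time and is no camera call; for the wrist camera it gives the pose at the moment of the call.
- r.finish_job(): hands the job in; it is judged then, once.
The state is a dict: "t": time; "joints": joint angles; "joint_velocities": joint speeds; "effort": joint torques, N m; "eef_pos": TCP position; "ee_rot": TCP orientation; "wrist_force": force on the tool from outside, world axes, zero at the start; "ft_torque": the same for the moment, N m; "grip_width": opening from 0.0 (shut) to 1.0 (fully open); "grasp_force": force on a finger pad.
Only numpy, scipy, OpenCV 4.12 (cv2) and the standard library are available. Lean on these libraries where they do the work, as an engineer would, in place of code of your own. Each camera call takes 0.05 s, during which the arm holds its last target. There are 200 camera calls.

## Working session

There is one attempt and no reset: what is moved stays moved. The work goes in short steps, Python scripts to look and compute and a shell command to move; the robot and the scene stay as the last step left them, time stands still between calls to the robot, and variables do not carry over. Pictures are saved under pics/ and viewed, at most 10 in all, crops included, and the job is handed in when it is done.

```bash
mkdir -p pics; ls
python3 - <<'E'
from station import r
import cv2,numpy as np
np.set_printoptions(precision=4,suppress=True)
for n in ["scene","side"]:
    im=r.capture(n); cv2.imwrite(f"pics/{n}0.png",im[:,:,::-1])
    p=r.camera_params(n); print(n,p["camera_matrix"].tolist(),p["R"].tolist(),p["t"], -p["R"].T@p["t"])
print(r.get_state(), r.tip_reach)
E
```

```text
pics
scene [[348.99532197579543, 0.0, 256.3091433875691], [0.0, 348.99532197579543, 191.62333685254907], [0.0, 0.0, 1.0]] [[0.7033816729489597, 0.7108034687361049, 0.003556823336047394], [0.5749855776541304, -0.5660257426708714, -0.5907676735601182], [-0.41790645801335546, 0.4175802766733719, -0.806833876881804]] [-0.3009 -0.2679  1.2241] [ 0.8773 -0.4489  0.8305]
side [[395.73607172573253, 0.0, 251.29872876851428], [0.0, 395.73607172573253, 194.27046360598987], [0.0, 0.0, 1.0]] [[-0.6862724751466331, -0.727058852390176, 0.020384185468008367], [-0.5158112433801121, 0.46673397126520194, -0.7183997224871933], [0.5128048859544697, -0.5035323477474848, -0.6953318083570819]] [0.2795 0.4194 0.7741] [0.0112 0.3973 0.8338]
{'t': 0.1, 'joints': array([-1.2167,  0.0918,  1.2318, -0.0001,  1.8198, -0.0567]), 'joint_velocities': array([-0.0007, -0.0015, -0.0027, -0.002 , -0.0004,  0.0005]), 'effort': array([  0.0029, -44.7857, -40.7571,   0.07  ,   0.0284,  -0.0001]), 'eef_pos': array([ 0.2395, -0.5499,  0.2436]), 'ee_rot': array([-0.0009,  0.979 ,  0.2039, -0.0002]), 'wrist_force': array([-0.0739, -0.4546,  0.0151]), 'ft_torque': array([ 0.0311, -0.0005,  0.0099]), 'grasp_force': 0.0, 'grip_width': 1.0009378900502606} 0.022
```

View pics/scene0.png

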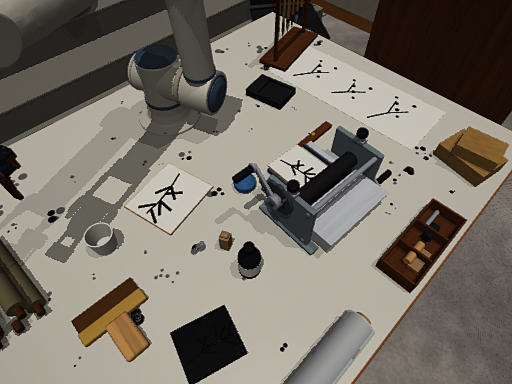

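View pics/side0.png

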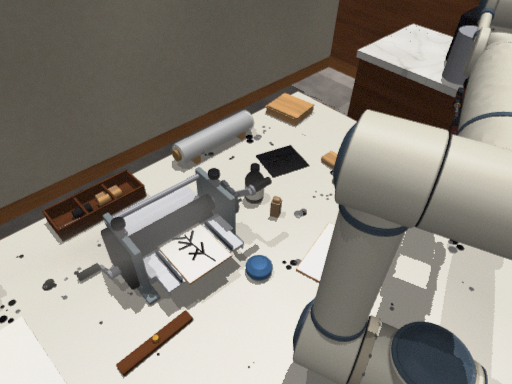

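The pictures show three panel-like boards. In scene these are the white one on the infeed plate (298,165; side 195,252), a larger white one on the table (168,198) and a black one (208,345). The panel is the smaller white one, lying between the guides. The lever grip is at about (243,172) in scene and (262,184) in side. I'll confirm with an enlarged crop.

Run:
```python
import cv2
a=cv2.imread("pics/side0.png")[160:310,80:290]; b=cv2.imread("pics/scene0.png")[110:260,220:400]
a=cv2.resize(a,None,fx=3.8,fy=3.8,interpolation=cv2.INTER_CUBIC);b=cv2.resize(b,None,fx=4,fy=4,interpolation=cv2.INTER_CUBIC)
cv2.imwrite("pics/c1.png",a);cv2.imwrite("pics/c2.png",b)
```

```text
(no output)
```

View pics/c1.png

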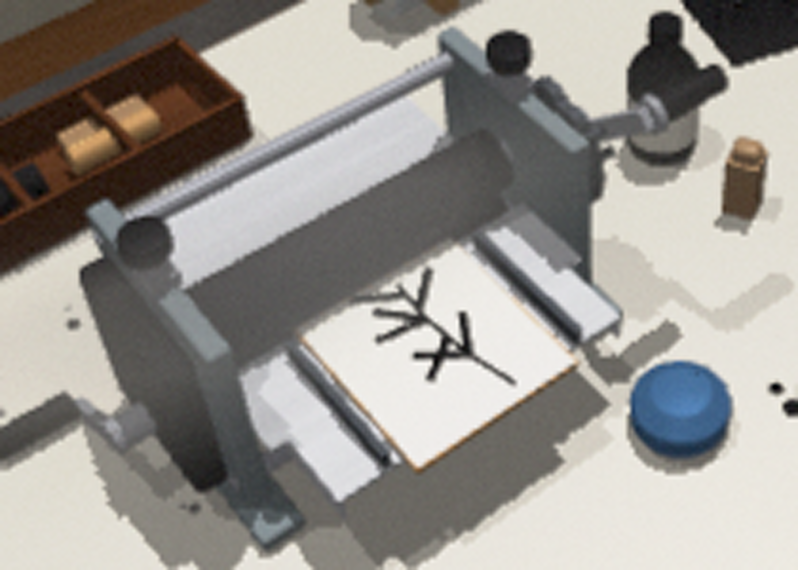

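View pics/c2.png

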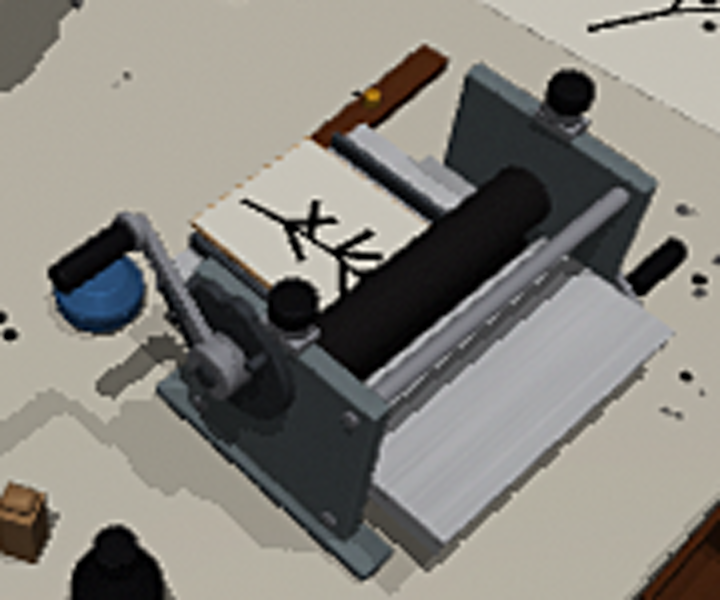

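Confirmed: the panel lies between the guides, and in the side crop its rear corners are at (418,468) and (577,362). Next I'll triangulate the knobs, the plate corners and the grip.

```bash
cat > h.py <<'E'
from station import r
import numpy as np, cv2
np.set_printoptions(precision=4,suppress=True)
def ray(n,uv,p=None):
    p=p or r.camera_params(n); R,t=p["R"],p["t"]
    d=R.T@np.linalg.inv(p["camera_matrix"])@np.array([*uv,1.]); return -R.T@t,d/np.linalg.norm(d)
def plane(n,uv,z,p=None):
    c,d=ray(n,uv,p); return c+d*(z-c[2])/d[2]
def tri(*rs):
    A=sum(np.eye(3)-np.outer(d,d) for c,d in rs); b=sum((np.eye(3)-np.outer(d,d))@c for c,d in rs)
    return np.linalg.solve(A,b)
S=lambda u,v:(80+(u+.5)/3.8-.5,160+(v+.5)/3.8-.5)
C=lambda u,v:(220+(u+.5)/4-.5,110+(v+.5)/4-.5)
E
python3 - <<'E'
from h import *
for k,s,c in [("knobL",(145,238),(571,90)),("knobR",(509,50),(293,300)),("grip",(694,92),(93,255)),("pfL(near end, outer)",(215,357),(478,68)),("plateLfar",(100,205),(648,188)),("bhRfar",(448,33),(380,408))]:
    print(k,tri(ray("side",S(*s)),ray("scene",C(*c))))
for k,s in [("rearL",(418,468)),("rearR",(577,362)),("frontL",(302,340))]: print("panel",k,plane("side",S(*s),.080))
for k,s in [("rearL",(308,138)),("rearR",(193,222))]: print("panel scene",k,plane("scene",C(*s),.080))
for k,s in [("pLnear",(215,357)),("pLfar",(100,205)),("pRnear",(588,145)),("pRfar",(448,35))]: print("165",k,plane("side",S(*s),.165))
for k,s in [("pLnear",(478,68)),("pLfar",(648,188)),("pRfar",(380,410))]: print("165sc",k,plane("scene",C(*s),.165))
for k,s in [("knL",(145,238)),("knR",(509,50))]: print("201",k,plane("side",S(*s),.195))
E
```

```text
knobL [0.607  0.2067 0.1986]
knobR [ 0.5952 -0.0473  0.1983]
grip [ 0.4893 -0.1069  0.1975]
pfL(near end, outer) [0.5354 0.2132 0.1652]
plateLfar [0.6794 0.2029 0.1655]
bhRfar [ 0.6665 -0.0497  0.1663]
panel rearL [0.4537 0.1465 0.08  ]
panel rearR [0.4488 0.0275 0.08  ]
panel frontL [0.5779 0.1432 0.08  ]
panel scene rearL [0.4484 0.1473 0.08  ]
panel scene rearR [0.4456 0.028  0.08  ]
165 pLnear [0.5363 0.2136 0.165 ]
165 pLfar [0.6816 0.2035 0.165 ]
165 pRnear [ 0.5229 -0.0485  0.165 ]
165 pRfar [ 0.6669 -0.0487  0.165 ]
165sc pLnear [0.5349 0.2125 0.165 ]
165sc pLfar [0.6785 0.2017 0.165 ]
165sc pRfar [ 0.6663 -0.0508  0.165 ]
201 knL [0.6117 0.2062 0.195 ]
201 knR [ 0.5995 -0.0487  0.195 ]
```

Estimates from the triangulation:

| Item | Value |
|---|---|
| Machine origin | about (0.6015, 0.0797) |
| Machine yaw | about -0.046 |
| Panel rear, machine frame | about x -0.1525 |
| Panel leading edge, machine frame | about x -0.017 |

I'll move to a point behind the panel, well above everything.

```bash
python3 -m crank '[[[0,0,-5.5,0,0,0,1],[10,-12,-5.5,0,0,0.12,1],[20,-24,-5.5,0,0,0.23,1],[30,-36,-5.5,0,0,0.34,1],[42.6,-51,-5.5,0,0,0.457,1],[42.6,-51,-5.5,0,0,0.457,1],[42.6,-51,-5.5,0,0,0.457,1],[42.6,-51,-5.5,0,0,0.457,1],[42.6,-51,-5.5,0,0,0.457,1],[42.6,-51,-5.5,0,0,0.457,1],[42.6,-51,-5.5,0,0,0.457,1],[42.6,-51,-5.5,0,0,0.457,1],[42.6,-51,-5.5,0,0,0.457,1],[42.6,-51,-5.5,0,0,0.457,1],[42.6,-51,-5.5,0,0,0.457,1],[42.6,-51,-5.5,0,0,0.457,1],[42.6,-51,-5.5,0,0,0.457,1],[42.6,-51,-5.5,0,0,0.457,1]]]'
python3 - <<'E'
from h import *
s=r.get_state();print(s["t"],s["eef_pos"],s["ee_rot"],s["grip_width"])
p=r.camera_params("wrist"); im=r.capture("wrist"); cv2.imwrite("pics/w1.png",im[:,:,::-1])
print(p["camera_matrix"][0,0],-p["R"].T@p["t"],p["R"][2])
E
```

```text
t: 1.9
eef_pos: [0.4264, 0.0866, 0.2996]
ee_rot: [0.0, 1.0, -0.024, -0.0]
wrist_force: [-0.1, -0.2, -0.3]
grip_width: 0.007
grasp_force: 0.0
1.9 [0.4264 0.0866 0.2996] [ 0.0002  0.9997 -0.0239 -0.    ] 0.0068898910264098044
305.94931610138536 [0.4931 0.0822 0.4388] [-0.2466  0.0113 -0.969 ]
```

View pics/w1.png

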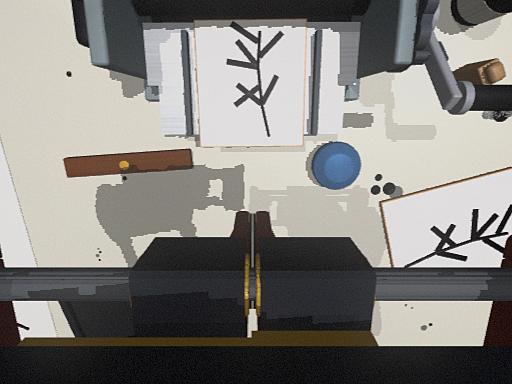

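The wrist view shows the panel's rear edge at row ~147, columns 201 to 303. The guides are either side, at about 185 and 317. The fingers are behind the panel and in line with it.

Run:
```python
from h import *
o=np.array([.6015,.0797]);a=-.046;c,s=np.cos(a),np.sin(a);M=np.array([[c,s],[-s,c]])
for uv,z in [((201,147),.08),((303.5,146),.08),((194,20),.08),((306,20),.08),((187,134),.089),((314.5,134),.089),((146,86),.045),((162,135),.075),((335,135),.075)]:
    w=plane("wrist",uv,z);print(uv,w,M@(w[:2]-o))
```

```text
(201, 147) [0.4513 0.1439 0.08  ] [-0.153   0.0572]
(303.5, 146) [0.4466 0.0238 0.08  ] [-0.1522 -0.063 ]
(194, 20) [0.5863 0.1392 0.08  ] [-0.0179  0.0587]
(306, 20) [0.5805 0.0202 0.08  ] [-0.0182 -0.0604]
(187, 134) [0.4678 0.1569 0.089 ] [-0.1371  0.0709]
(314.5, 134) [0.4607 0.0127 0.089 ] [-0.1376 -0.0734]
(146, 86) [0.5251 0.2106 0.045 ] [-0.0824  0.1272]
(162, 135) [0.467  0.1894 0.075 ] [-0.1394  0.1034]
(335, 135) [ 0.4571 -0.0142  0.075 ] [-0.14   -0.1004]
```

```bash
python3 -m crank '[[[0,0,4,0,0,0,1],[0,0,8,0,0,0,1],[0,0,12,0,0,0,1],[0,0,15,0,0,0,1],[0,0,18,0,0,0,1],[0,0,20,0,0,0,1],[0,0,21,0,0,0,1],[0,0,21.5,0,0,0,1],[0,0,21.5,0,0,0,1],[0,0,21.5,0,0,0,1]]]'
python3 -m crank '[[[0.5,0,0,0,0,0,1],[0.9,0,0,0,0,0,1],[1.2,0,0,0,0,0,1],[1.5,0,0,0,0,0,1],[1.8,0,0,0,0,0,1],[2.1,0,0,0,0,0,1],[2.4,0,0,0,0,0,1],[2.7,0,0,0,0,0,1],[3,0,0,0,0,0,1],[3.3,0,0,0,0,0,1],[3.6,0,0,0,0,0,1],[3.8,0,0,0,0,0,1],[4,0,0,0,0,0,1],[4,0,0,0,0,0,1]]]'
python3 - <<'E'
from h import *
im=r.capture("side"); cv2.imwrite("pics/s2.png",cv2.resize(im[160:310,80:290,::-1],None,fx=3.8,fy=3.8,interpolation=cv2.INTER_CUBIC))
E
```

```text
t: 2.95
eef_pos: [0.4272, 0.0875, 0.086]
ee_rot: [-0.0, 1.0, -0.023, 0.001]
wrist_force: [0.1, -0.3, 0.1]
grip_width: 0.007
grasp_force: 0.0
t: 4.35
eef_pos: [0.4667, 0.0857, 0.0846]
ee_rot: [-0.0, 1.0, -0.023, 0.0]
wrist_force: [-0.8, 0.5, 1.2]
grip_width: 0.003
grasp_force: 0.0
```

View pics/s2.png

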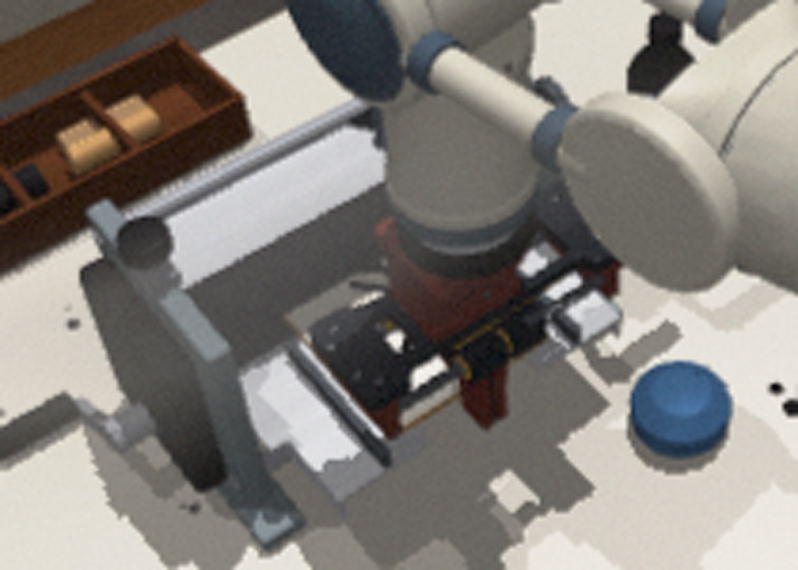

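The panel is sliding in flat, with its rear-left corner now at about (398,430) in the crop. I'll push the rest of the way, back off slightly, rise and check.

```bash
python3 -m crank '[[[0.3,0,0,0,0,0,1],[0.6,0,0,0,0,0,1],[0.9,0,0,0,0,0,1],[1.2,0,0,0,0,0,1],[1.4,0,0,0,0,0,1],[1.6,0,0,0,0,0,1],[1.8,0,0,0,0,0,1],[1.8,0,0,0,0,0,1],[1.8,0,0,0,0,0,1]]]'
python3 -m crank '[[[-0.5,0,0,0,0,0,1],[-1.5,0,0,0,0,0,1],[-3,0,0,0,0,0,1],[-4,0,0,0,0,0,1],[-4,0,-4,0,0,0,1],[-4,0,-8,0,0,0,1],[-4,0,-12,0,0,0,1],[-4,0,-16,0,0,0,1],[-4,0,-20,0,0,0,1],[-4,0,-21.5,0,0,0,1],[-4,0,-21.5,0,0,0,1],[-4,0,-21.5,0,0,0,1]]]'
python3 - <<'E'
from h import *
im=r.capture("wrist"); cv2.imwrite("pics/w2.png",im[:,:,::-1])
E
```

```text
t: 5.3
eef_pos: [0.4845, 0.0849, 0.0846]
ee_rot: [0.0, 1.0, -0.023, -0.0]
wrist_force: [-0.9, 0.5, 1.1]
grip_width: 0.003
grasp_force: 0.0
t: 6.5
eef_pos: [0.4441, 0.0868, 0.2989]
ee_rot: [0.0, 1.0, -0.023, -0.0]
wrist_force: [-0.0, -0.2, -0.2]
grip_width: 0.005
grasp_force: 0.0
```

View pics/w2.png

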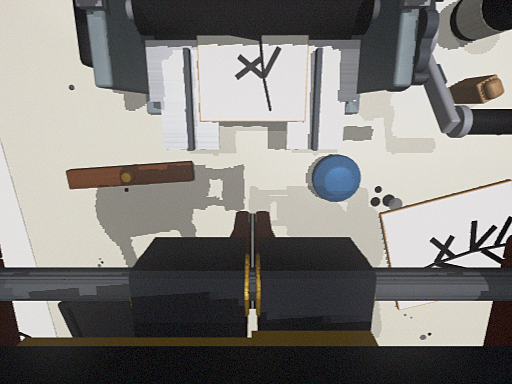

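The panel is square, with its rear edge at row ~122, columns 199 to 304. The lever grip shows at the right, around (490,122), so the lever is still open. I'll compute the panel position and the TCP offset to a point behind the grip.

Run:
```python
from h import *
o=np.array([.6015,.0797]);a=-.046;c,s=np.cos(a),np.sin(a);M=np.array([[c,s],[-s,c]])
for uv,z in [((199,121.5),.08),((304.5,122),.08),((470,121),.195)]:
    w=plane("wrist",uv,z);print(uv,M@(w[:2]-o))
t=r.get_state()["eef_pos"][:2]
L=M@(t-o); print("tcp local",L,"dx,dy(tool cm)",(np.array([-.155,-.193])-L)*[100,-100])
g=np.array([.4893,-.1069]);print("grip local",M@(g-o))
```

```text
(199, 121.5) [-0.1067  0.0591]
(304.5, 122) [-0.1074 -0.0615]
(470, 121) [-0.1013 -0.1704]
tcp local [-0.1577 -0.0002] dx,dy(tool cm) [ 0.2685 19.2785]
grip local [-0.1035 -0.1916]
```

The leading edge is at about +29 mm, so step 1 is met. Next I'll move behind the lever grip and down.

```bash
python3 -m crank '[[[0,5,0,0,0,0,1],[0,10,0,0,0,0,1],[0,15,0,0,0,0,1],[0,18,0,0,0,0,1],[0,19.3,0,0,0,0,1],[0,19.3,2,0,0,0,1],[0,19.3,5,0,0,0,1],[0,19.3,8,0,0,0,1],[0,19.3,9.9,0,0,0,1],[0,19.3,9.9,0,0,0,1],[0,19.3,9.9,0,0,0,1]]]'
python3 -m crank '[[[1,0,0,0,0,0,1],[2,0,0,0,0,0,1],[2.6,0,0,0,0,0,1],[3.2,0,0,0,0,0,1],[3.8,0,0,0,0,0,1],[4.4,0,0,0,0,0,1],[5,0,-0.3,0,0,0,1],[5.6,0,-0.5,0,0,0,1],[6.2,0,-0.7,0,0,0,1],[6.8,0,-0.9,0,0,0,1],[7.4,0,-1.1,0,0,0,1],[8,0,-1.3,0,0,0,1],[8.6,0,-1.5,0,0,0,1]]]'
```

```text
t: 7.65
eef_pos: [0.4353, -0.1053, 0.2003]
ee_rot: [-0.0, 1.0, -0.023, -0.001]
wrist_force: [0.4, 0.3, -0.1]
grip_width: 0.007
grasp_force: 0.0
t: 8.95
eef_pos: [0.5219, -0.11, 0.2155]
ee_rot: [-0.0, 1.0, -0.023, -0.0]
wrist_force: [-0.6, -0.5, -0.3]
grip_width: 0.006
grasp_force: 0.5
```

```bash
python3 -m crank '[[[0.5,0,0,0,0,0,1],[1,0,0,0,0,0,1],[1.5,0,0,0,0,0,1],[2,0,0,0,0,0,1],[2.5,0,0,0,0,0,1],[3,0,0,0,0,0,1],[3.5,0,0,0,0,0,1],[4,0,0,0,0,0,1],[4.4,0,0,0,0,0,1],[4.8,0,0,0,0,0,1],[5.1,0,0,0,0,0,1],[5.1,0,0,0,0,0,1]]]'
python3 -m crank '[[[0.2,0,0,0,0,0,1],[0.4,0,0,0,0,0,1],[0.4,0,0,0,0,0,1],[0.4,0,0,0,0,0,1]]]'
```

```text
t: 10.15
eef_pos: [0.5727, -0.1123, 0.2155]
ee_rot: [-0.0, 1.0, -0.023, -0.0]
wrist_force: [0.3, -1.0, 1.1]
grip_width: 0.008
grasp_force: 0.0
t: 10.55
eef_pos: [0.576, -0.1125, 0.2153]
ee_rot: [-0.0, 1.0, -0.023, -0.001]
wrist_force: [-4.2, 0.6, -1.2]
grip_width: 0.003
grasp_force: 1.8
```

```bash
python3 -m crank '[[[0.1,0,0,0,0,0,1],[0.2,0,0,0,0,0,1],[0.2,0,0,0,0,0,1],[0.2,0,0,0,0,0,1]]]'
python3 -m crank '[[[-1,0,0,0,0,0,1],[-3,0,0,0,0,0,1],[-5,0,0,0,0,0,1],[-7,0,0,0,0,0,1],[-10,0,-4,0,0,0,1],[-13,0,-8,0,0,0,1],[-16,4,-9,0,0,0,1],[-18,9,-9,0,0,0,1],[-18,14,-9,0,0,0,1],[-18,19,-9,0,0,0,1],[-18,22,-9,0,0,0,1],[-18,22,-9,0,0,0,1],[-18,22,-9,0,0,0,1]]]'
python3 - <<'E'
from h import *
print(r.get_state()["eef_pos"])
a=r.capture("scene")[110:260,220:400,::-1];b=r.capture("side")[160:310,80:290,::-1]
cv2.imwrite("pics/e.png",np.vstack([cv2.resize(a,(360,300),interpolation=2),cv2.resize(b,(360,257),interpolation=2)]))
E
```

```text
t: 10.95
eef_pos: [0.5775, -0.1126, 0.215]
ee_rot: [-0.0, 1.0, -0.023, -0.001]
wrist_force: [-6.6, 0.4, -1.4]
grip_width: 0.009
grasp_force: 3.2
t: 12.25
eef_pos: [0.3883, -0.3243, 0.3058]
ee_rot: [0.0, 1.0, -0.024, 0.0]
wrist_force: [-0.2, 1.3, -0.1]
grip_width: 0.006
grasp_force: 0.0
[ 0.3883 -0.3243  0.3058]
```

View pics/e.png

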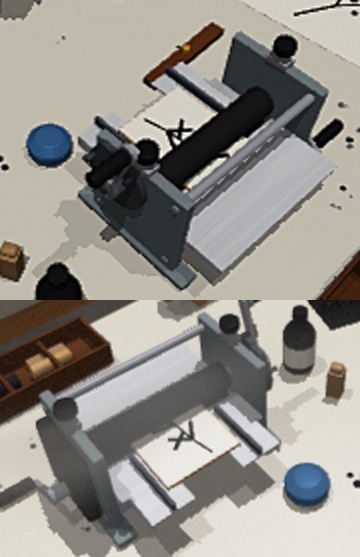

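The lever now leans towards +x in both views and the panel is under the roller. I'll check the grip angle numerically, locating it in the scene image.

Run:
```python
from h import *
o=np.array([.6015,.0797]);a=-.046;c,s=np.cos(a),np.sin(a);M=np.array([[c,s],[-s,c]])
p=r.camera_params("scene")
for v in (0.4,.6,.8,1.0,1.1,1.2):
    l=v-.85;x=-.03+.1*np.sin(l);z=.125+.1*np.cos(l)
    px=[]
    for y in (-.217,-.190,-.163):
        w=np.array([*(o+M.T@[x,y]),z]);q=p["camera_matrix"]@(p["R"]@w+p["t"]);q=q[:2]/q[2];px.append(((q-[220,110])*2).round(1))
    print(v,*px)
print("tcp at stop",M@(np.array([.5775,-.1126])-o))
im=r.capture("scene")[110:260,220:400,::-1][60:110,20:100]
cv2.imwrite("pics/e2.png",cv2.resize(im,(800,500),interpolation=2))
```

```text
0.4 [ 45.  144.1] [ 63.1 131.5] [ 80.7 119.2]
0.6 [ 56.  150.3] [ 74.3 137.4] [ 92.1 124.8]
0.8 [ 68.  159.5] [ 86.4 146.2] [104.3 133.4]
1.0 [ 80.5 171.2] [ 98.9 157.7] [116.7 144.5]
1.1 [ 86.7 177.9] [105.  164.2] [122.9 150.9]
1.2 [ 92.7 184.9] [111.  171.1] [128.8 157.7]
tcp at stop [-0.0151 -0.1932]
```

View pics/e2.png

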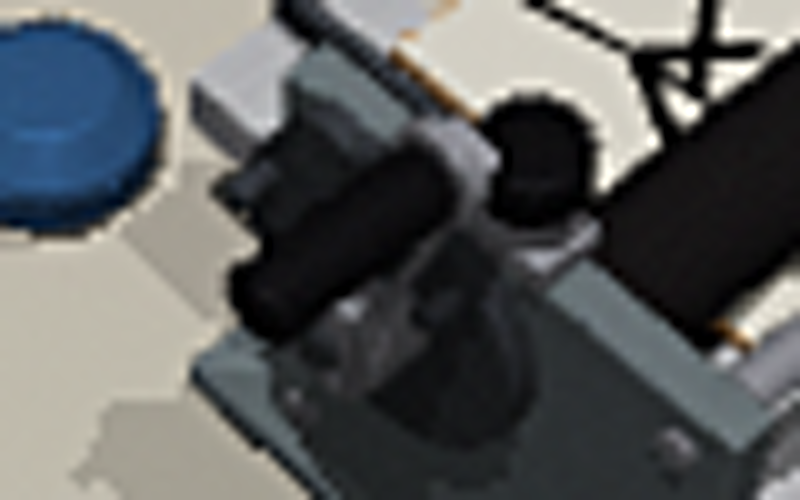

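The grip reads about 1.15 to 1.2 rad. The last push moved 1.5 mm for only 2.4 N more, so the hard stop isn't clearly proven. I'll go back and push until the force climbs.

```bash
python3 -m crank '[[[0,-5,0,0,0,0,1],[0,-10,0,0,0,0,1],[0,-15,0,0,0,0,1],[0,-20,0,0,0,0,1],[2,-22,1,0,0,0,1],[5,-22,1,0,0,0,1],[8,-22,5,0,0,0,1],[11,-22,9,0,0,0,1],[14,-22,9,0,0,0,1],[16,-22,9,0,0,0,1],[17,-22,9,0,0,0,1],[17.6,-22,9,0,0,0,1],[17.6,-22,9,0,0,0,1]]]'
python3 -m crank '[[[0.1,0,0,0,0,0,1],[0.2,0,0,0,0,0,1],[0.3,0,0,0,0,0,1],[0.4,0,0,0,0,0,1],[0.4,0,0,0,0,0,1],[0.4,0,0,0,0,0,1]]]'
python3 -m crank '[[[0.1,0,0,0,0,0,1],[0.2,0,0,0,0,0,1],[0.2,0,0,0,0,0,1],[0.2,0,0,0,0,0,1]]]'
```

```text
t: 13.7
eef_pos: [0.5745, -0.1119, 0.2162]
ee_rot: [0.0, 1.0, -0.023, 0.0]
wrist_force: [0.0, 0.9, -1.2]
grip_width: 0.001
grasp_force: 0.0
t: 14.3
eef_pos: [0.5774, -0.1123, 0.2157]
ee_rot: [-0.0, 1.0, -0.023, -0.001]
wrist_force: [-5.4, 2.5, 0.2]
grip_width: 0.007
grasp_force: 2.9
t: 14.7
eef_pos: [0.578, -0.1123, 0.2156]
ee_rot: [-0.001, 1.0, -0.023, -0.003]
wrist_force: [-11.6, 3.0, 2.1]
grip_width: 0.005
grasp_force: 6.1
```

```bash
python3 -m crank '[[[0.1,0,0,0,0,0,1],[0.2,0,0,0,0,0,1],[0.2,0,0,0,0,0,1],[0.2,0,0,0,0,0,1]]]'
python3 -m crank '[[[-1,0,0,0,0,0,1],[-3,0,0,0,0,0,1],[-5,0,0,0,0,0,1],[-7,0,0,0,0,0,1],[-10,0,-4,0,0,0,1],[-13,0,-8,0,0,0,1],[-16,4,-9,0,0,0,1],[-18,9,-9,0,0,0,1],[-18,14,-9,0,0,0,1],[-18,19,-9,0,0,0,1],[-18,22,-9,0,0,0,1],[-18,22,-9,0,0,0,1],[-18,22,-9,0,0,0,1]]]'
python3 - <<'E'
from h import *
o=np.array([.6015,.0797]);a=-.046;c,s=np.cos(a),np.sin(a);M=np.array([[c,s],[-s,c]])
im=r.capture("side");p=r.camera_params("side")
# panel rear edge: white-paper mask component near the panel
m=cv2.inRange(im,(170,165,150),(255,255,255))[235:300,150:225]
n,l,st,ce=cv2.connectedComponentsWithStats(m);i=1+st[1:,4].argmax()
b=cv2.imread("pics/e.png")
for uv in [(170,487),(241,444)]:
    q=np.array(uv)-[0,300]; q=(80+q[0]*210/360,160+q[1]*150/257)
    w=plane("side",q,.08);print(M@(w[:2]-o))
f=im[160:310,80:290,::-1];old=cv2.resize(b[300:],(210,150))
print("diff near panel",np.abs(old.astype(int)-f)[60:115,50:150].mean())
print(r.get_state()["t"])
E
```

```text
t: 15.1
eef_pos: [0.5782, -0.1123, 0.2157]
ee_rot: [-0.001, 1.0, -0.023, -0.005]
wrist_force: [-21.2, 4.0, 5.0]
grip_width: 0.01
grasp_force: 10.4
t: 16.4
eef_pos: [0.3922, -0.3248, 0.3056]
ee_rot: [0.0, 1.0, -0.024, 0.0]
wrist_force: [-0.3, 0.2, 0.6]
grip_width: 0.001
grasp_force: 0.0
[-0.1053  0.0576]
[-0.1078 -0.0593]
diff near panel 2.0063636363636363
16.45
```

The force climbed from 11.6 N to 21 N with only 0.2 mm of motion, so the lever is at its hard stop. The panel's rear is at -0.1065, so its leading edge is at about +29 mm, and the panel hasn't moved.

```bash
python3 -c "
from station import r
print(r.finish_job())"
```

```text
the job is handed in; nothing more can be done
None
```

I handed the job in at about 16.5 s: the panel's leading edge is about 29 mm past the roller axis, the lever is hard against its second stop, and the arm is clear. I could not measure the roller's clamping force directly, and the hand-in returned no verdict.

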